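Index the sample carousel to bring the tall vial under the filling nozzle

TASK

Bring the tall vial under the filling nozzle: with a fingertip press the carousel's dished plunger down to free the turntable and, keeping it down, push the turntable round by one hole, the way that carries the tall vial to the nozzle. Then let the plunger spring fully back up so that the table is locked there, and take the hand away. Nothing needs to be gripped: do not touch or lift the vials, and leave the other things on the bench where they are.

Things in the scene. Friction and masses are not known exactly. Their poses are not given: they have to be found in the camera images.
- carousel: fixed carousel base; origin on the bench (z = 0) on the turntable's upright axis; own +x points to the nozzle and its post (18 mm thick, 195 mm from the axis, head up to 217 mm high). Index plate (137 mm radius, top 30 mm high) with a rim notch every 30 degrees. White turntable disc above: 113 mm radius, top 48 mm high, 12 sockets on a 90 mm radius; those by the nozzle have collars 66 mm high
- turntable (a joint): turntable angle in rad, counter-clockwise from above positive, 0 at the start. Holes (lock positions) every 0.5236 rad (30 degrees), each with about 0.02 rad play either way. Stops at +-1.15. When freed it takes 1 to 2 N at the plunger to turn and stays where it is left
- plunger (a joint): how far the plunger is pressed down, m: 0 fully up (locked when at a hole), 0.013 at the bottom stop. Its spring pushes up with 3.5 N at the top, 8 N at the bottom. Pressed 0.010 or more the table is free; between holes it cannot come up past about 0.010, at a hole it springs up to 0 by itself
- plunger_dish (a point): centre of the floor of the plunger's round grey cap: a dish 46 mm wide inside, rim 8 mm high and 5 mm thick. It stands on a lug of the turntable 147 mm from the axis and goes round with it; at the start opposite the nozzle. Floor 72 mm above the bench when up. Presses straight down; a fingertip in the dish can push the table round
- nozzle (a point): tip of the fixed filling nozzle, 156 mm above the bench, 90 mm from the turntable's axis; points straight down
- tall_vial: loose amber glass vial with white cap, 27 mm across, 85 mm tall, standing in one of the two collars next to the one under the nozzle (30 degrees to one side or the other, bottom 48 mm above the bench); origin at the centre of its underside, z up
- short_vial: the same but only 45 mm tall, in the collar on the other side of the nozzle; origin at the centre of its underside, z up
- beaker: glass beaker, 66 mm across, 85 mm tall, bystander; origin at the centre of its underside
- reagent_bottle: white capped bottle, 64 mm across, 130 mm tall, bystander; origin at the centre of its underside
- cup_tray: white divided tray 110 x 160 x 45 mm, bystander; origin at the centre of its underside
- spatula: steel spatula with a wooden handle, 180 mm long lying flat, bystander; its origin is at the centre of its underside
Not all that is in view belongs to the job. What is shaped like the short_vial but red is not meant. Leave any purple look-alike of the tall_vial alone.

How it is judged:
By the outcome, as a careful person would: the job done as asked, in the order asked, and still so for the second after the job is handed in, with the robot touching nothing.
It also fails if it takes over 35 s, if anything falls off the work surface, if the arm or the gripper's body presses on something with over 40 N, if the wrist force passes 120 N, or if a joint passes its speed limit or range.

ROBOT

A 6-joint arm with a two-finger parallel gripper is mounted at the origin on the work surface. World frame = base frame: x ahead of the robot, y to its left, z up, the work surface at z = 0. Lengths are in mm, angles in rad, forces in N, time in s.
With the tool pointing down it reaches from about 400 to 925 mm from the base axis. Payload 12.5 kg.
Tool frame: the origin (TCP) lies midway between the tips of the shut fingers; the grasp point (between the pads) lies env.grasp_offset behind it (env.grasp_offset is the distance from the TCP to the grasp point, in mm); x points along the fingers, y is the direction in which the jaws open and shut, and the axes are right-handed (so a half turn about x gives the same grasp; the last joint's range is limited). The gripper opens to 95 mm and grips with 3 to 60 N. Pads are 20 mm wide; open, the fingers measure 119 mm over their backs; the gripper's body (75 mm by 180 mm) begins 59 mm behind the grasp point.
Start: joints at [1.207, 0.491, 1.559, -0, 1.092, -0.106], TCP at [159.329, 604.372, 176.061] pointing down, gripper open.
Joint ranges: [-3.1, 3.1], [-0.84, 2.19], [0.05, 2.79], [-1.13, 4.28], [0.06, 2.93], [-2.69, 2.69]. Speed limits (rad/s): [2.22, 2.22, 2.79, 3.14, 3.14, 3.14].

INTERFACE

Orientations are given as [roll, pitch, yaw] about the fixed x, y, z axes, in that order (R = Rz(yaw) Ry(pitch) Rx(roll)).
In Python, from cell import env gives the robot as it stands.
- The arm moves only by the tool apply_moves, never from a script. Its arguments are lists of equal length, an entry for each row: "offset": the shift along the world's x, y, z in units of 25 mm (1.0 is 25 mm), a list of three; "yaw": the turn about the world's z in units of 6 degrees (1.0 is 6 degrees); "jaw": the closure, from -1 (fully open) to 1 (shut), so that 0 is half open. A call has 1 to 20 rows; each row is the pose to reach, as a shift and turn from the pose measured when the call began; what a row does not reach only later rows make up. A row lasts 1/8 s, in which the tool goes at most 62.5 mm and 10.7 degrees, less where a joint would pass 70% of its speed; a pose out of reach is approached as far as the arm can. A call with a gripper value outside its range is refused whole. The fingers move at their own pace and stop on an object; the grip force is fixed at half the most. Time passes only in rows, so rows that repeat a pose let the fingers close. It gives the time, the measured TCP pose, the force and the opening at its end, in the units of the state.
- env.state(): the state, without advancing time (a new reading comes with each control period).
- env.read_camera(name): name is "side" or "top" or "wrist"; returns a dict with "frame" (420x560x3 uint8, red, green, blue), "fx", "fy", "cx", "cy" (pixels), "xyz" and "rotation" of the camera in the world; the wrist camera has in their place "hand_eye" (4x4, takes a point from camera to tool coordinates, whose origin is the TCP and whose axes are the tool frame's). Camera axes: x right, y down, z forward; pixel columns grow to the right and rows downward; lengths in mm; the calibration is good to about 2 mm. A picture is of the moment at which its call begins: read the wrist's pose just before it. There is no depth.
- env.job_done(): hands the job in, once; it reports no verdict.
The state is a dict: "t": time; "joints": joint angles; "qvel": joint speeds; "tau": joint torques, N m; "eef_pos": TCP position; "tcp_rot": TCP orientation; "ft_force": force on the tool from outside, world axes, zero at the start; "moment": the same for the moment, N m; "opening": opening from 0.0 (shut) to 1.0 (fully open).
Only numpy, scipy, OpenCV 4.12 (cv2) and the standard library are available. Lean on these libraries where they do the work, as an engineer would, in place of code of your own. Each camera call takes 0.05 s, during which the arm holds its last target.

## Working session

There is one attempt and no reset: what is moved stays moved. The work goes in short steps, Python scripts to look and compute and a tool call to move; the robot and the scene stay as the last step left them, time stands still between calls to the robot, and variables do not carry over. Pictures are saved under pics/ and viewed, and the job is handed in when it is done.

Besides the shell and the picture viewer there is one more tool, called as name(argument=value, ...), one argument or row to a line, values as JSON. apply_moves: Moves the arm, as the interface text tells. Its arguments: {"type":"object","properties":{"offset":{"type":"array"},"yaw":{"type":"array"},"jaw":{"type":"array"}},"required":["offset","yaw","jaw"]}

```bash
ls; mkdir -p pics
python3 - <<'E'
from cell import env
import cv2
print(env.state(), env.grasp_offset)
for n in("side","top"):
    c=env.read_camera(n); cv2.imwrite(f"pics/{n}0.png",c["frame"][:,:,::-1])
    print(n,c["fx"],c["fy"],c["cx"],c["cy"],c["xyz"],c["rotation"])
E
```

```text
pics
{'t': 0.0, 'joints': array([ 1.20737485e+00,  4.91571831e-01,  1.55947603e+00, -9.22825003e-06,
        1.09169892e+00, -1.05596396e-01]), 'qvel': array([ 0.00084336, -0.00065047, -0.00104482,  0.00013573,  0.00115542,
       -0.00099218]), 'tau': array([ 7.89700025e-04, -6.12625337e+01, -2.58191603e+01,  6.92489860e-02,
        4.80671972e-02, -7.26210260e-05]), 'eef_pos': array([159.23193388, 604.06425544, 175.44499956]), 'tcp_rot': array([-1.66930151,  1.56964217, -1.92712233]), 'ft_force': array([ 0.5413926 , -0.49522068, -0.28354459]), 'moment': array([0.02139968, 0.04999217, 0.01812795]), 'opening': 1.0011454690683044} 18.8
side 434.1935836648269 434.1935836648269 283.21762177875564 203.96487845105173 [257.90535406 646.82360184 866.97000351] [-2.34618948 -0.01904188 -2.63742718]
top 542.8312901687476 542.8312901687476 269.94094140432134 211.69809444361314 [ 320.90442791  -24.94407685 1455.68384173] [-2.93100312e+00 -7.44993572e-04 -1.51049552e+00]
```

View pics/side0.png

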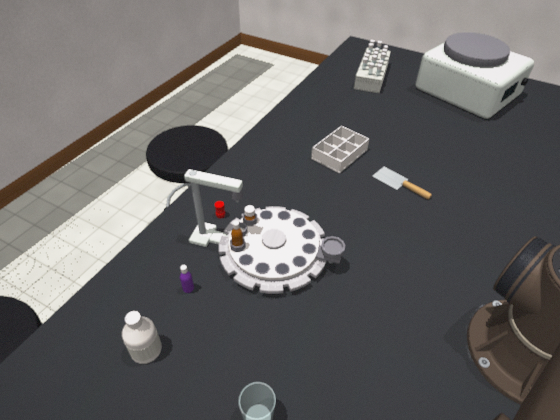

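View pics/top0.png

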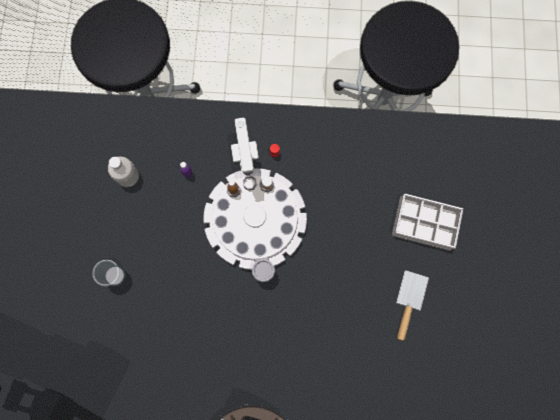

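The grey dish is at side (333,248) and top (263,271). The vials sit by the nozzle at top (233,187) and (267,183). Look-alikes are the purple vial at side (187,280) / top (185,168) and the red one at side (220,208) / top (275,150). Next I'll crop in and measure.

```bash
cat > h.py <<'E'
from cell import env
import cv2, numpy as np
from scipy.spatial.transform import Rotation as R
def cam(n):
    c=env.read_camera(n); c["R"]=R.from_euler("xyz",c["rotation"]).as_matrix() if np.ndim(c["rotation"])==1 else np.array(c["rotation"]); return c
def plane(c,u,v,z):
    d=c["R"]@np.array([(u-c["cx"])/c["fx"],(v-c["cy"])/c["fy"],1]); p=np.array(c["xyz"]); return p+d*(z-p[2])/d[2]
def proj(c,p):
    q=c["R"].T@(np.array(p)-c["xyz"]); return np.array([c["fx"]*q[0]/q[2]+c["cx"],c["fy"]*q[1]/q[2]+c["cy"]])
E
python3 - <<'E'
from h import *
a=cam("side");b=cam("top")
A=cv2.resize(a["frame"][165:295,170:360,::-1],None,fx=4,fy=4,interpolation=cv2.INTER_CUBIC)
B=cv2.resize(b["frame"][110:290,170:320,::-1],None,fx=3.3,fy=3.3,interpolation=cv2.INTER_CUBIC)
cv2.imwrite("pics/sc.png",A);cv2.imwrite("pics/tc.png",B)
for n,c in(("side",a),("top",b)):
    h=cv2.cvtColor(c["frame"],cv2.COLOR_RGB2HSV)
    print(n,"dish px", c["frame"][248,333] if n=="side" else c["frame"][271,263])
print("top dish",plane(b,263,271,80),"side dish",plane(a,333,247,80))
for p in((233,187),(267,183)): print(p,[plane(b,*p,z).round() for z in(93,133)])
E
```

```text
side dish px [157 154 161]
top dish px [178 174 180]
top dish [4.60146612e+02 4.48113718e-02 8.00000000e+01] side dish [460.93174206   4.70860299  80.        ]
(233, 187) [array([671.,  91.,  93.]), array([661.,  88., 133.])]
(267, 183) [array([687.,   4.,  93.]), array([677.,   3., 133.])]
```

View pics/sc.png

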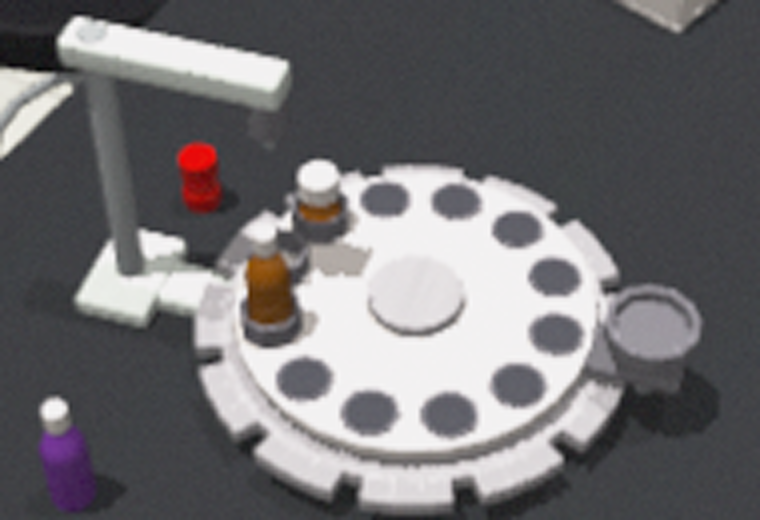

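View pics/tc.png

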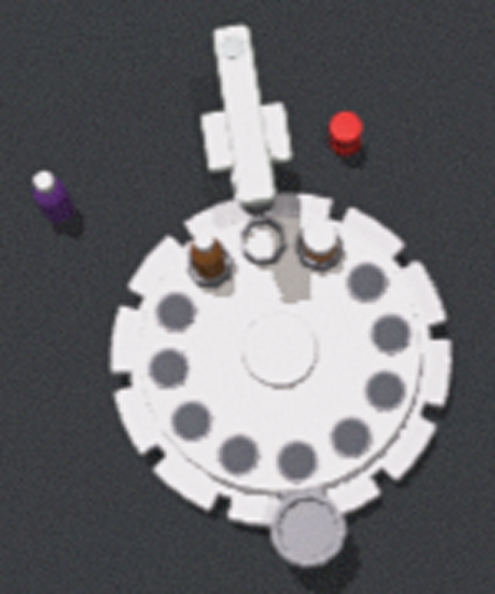

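```bash
cat > m.py <<'E'
from h import *
from scipy.optimize import least_squares
def sockets(c,roi,lo,hi):
    x0,y0,x1,y1=roi
    g=cv2.cvtColor(c["frame"],cv2.COLOR_RGB2GRAY)
    m=((g>lo)&(g<hi)).astype(np.uint8); M=np.zeros_like(m); M[y0:y1,x0:x1]=m[y0:y1,x0:x1]
    n,l,s,ce=cv2.connectedComponentsWithStats(M,connectivity=4)
    return M,[(ce[i],s[i]) for i in range(1,n) if 40<s[i][4]<220]
E
python3 - <<'E'
from m import *
for n,roi in(("side",(215,200,345,290)),("top",(203,165,308,272))):
    c=cam(n)
    M,S=sockets(c,roi,60,125)
    P=[]
    for ce,s in S:
        p=plane(c,*ce,48); P.append(p[:2]); print(n,ce.round(1),s,p.round(1))
    if len(P)>3:
        P=np.array(P)
        f=least_squares(lambda q:np.hypot(*(P-q).T)-90,[600,30],loss="soft_l1"); print(n,"centre",f.x,f.fun.round(1), "ang",(np.degrees(np.arctan2(*(P-f.x).T[::-1])).round(1)))
    # dish
    (u,v)=(333,248) if n=="side" else (263,271)
    g=cv2.cvtColor(c["frame"],cv2.COLOR_RGB2GRAY)
    print(g[v-18:v+24:1,u-18:u+18:2])
E
```

```text
side [265.8 214.3] [261 211  11   8  69] [668.7 -35.4  48. ]
side [283.6 215. ] [279 212  11   7  61] [627.1 -56.6  48. ]
side [298.9 221.8] [294 218  11   9  71] [581.  -54.9  48. ]
side [308.2 233.6] [303 230  12   8  77] [541.6 -30.4  48. ]
side [333.4 240.5] [324 238  19   9  50] [477.1 -41.2  48. ]
side [308.8 248. ] [303 244  12   9  85] [519.4  11.2  48. ]
side [245.5 259.2] [240 255  12   9  94] [635. 117.  48.]
side [299.2 261. ] [294 257  12   9  89] [521.3  58.2  48. ]
side [261.9 267.5] [256 263  13  10  97] [588.6 118.8  48. ]
side [281.8 268.3] [276 264  13  10  95] [546.8  97.5  48. ]
side [284.  276.7] [258 267  51  15 103] [530.7 116.1  48. ]
side centre [606.9532657   31.06996098] [ 0.8 -0.  -0.2 -0.3 58.7 -0.3  0.4 -0.2 -0.4 -0.4 24.2] ang [ -47.1  -77.1 -106.8 -136.8 -150.9 -167.2   71.9  162.4  101.8  132.1
  131.9]
[[240 225 217 218 107  66  68  67  63  65  67  64  68  64  68  66  67  66]
 [240 223 217 219 170  68  66  67  66  65  64  66  67  66  67  68  67  68]
 [233 232 217 220 203  66  68  68  65  65  65  66  66  67  67  63  66  69]
 [218 237 218 216 180  67 
[... 6695 characters left out ...]
 42  36  33  39  50  61]
 [ 60  62  62  55  62  61  65  55  39  34  37  40  38  31  41  42  62  64]
 [ 58  62  60  65  56  60  61  66  46  40  36  33  41  38  37  53  60  62]
 [ 60  63  56  58  59  63  59  60  59  44  36  41  43  45  43  58  61  63]
 [ 64  55  66  58  59  62  60  61  61  59  45  44  38  36  50  60  62  64]
 [ 63  60  60  61  59  57  62  59  62  62  57  55  57  56  55  60  58  58]
 [ 54  59  57  60  61  58  60  63  61  61  61  66  60  62  59  58  59  66]
 [ 62  55  60  59  57  62  61  61  60  63  59  62  65  59  60  61  59  60]
 [ 60  63  58  64  61  61  58  60  63  64  57  61  61  59  57  61  59  62]
 [ 62  62  62  56  57  59  60  65  64  59  58  57  61  63  61  61  61  64]]
```

Calibration agrees across the two views. The axis is at (606.9, 31.7) and the sockets sit at 12.4° + 30k. The nozzle is therefore at 12.4° and the dish at 192.4°, i.e. (463, 0).

The tall amber vial is at +42° (side crop (268,290), top (233,187)). The other three are the short amber one at −18°, the red one off the table and the purple one off the table. The table must turn clockwise, so the dish goes to 162.4°, at about (467, 76).

First I'll move over the dish, high up, with the jaws shutting.

apply_moves(
  offset=[
    [1,-2,0],
    [2,-4,0],
    [3,-6,0],
    [4,-8,0],
    [5,-10,0],
    [6,-12,0],
    [7,-14,0],
    [8,-16,0],
    [9,-18,0],
    [10,-20,0],
    [11,-22,0],
    [12.2,-24.1,0],
    [12.2,-24.1,0],
    [12.2,-24.1,0],
    [12.2,-24.1,-1],
    [12.2,-24.1,-2],
    [12.2,-24.1,-2],
    [12.2,-24.1,-2],
  ],
  yaw=[0,0,0,0,0,0,0,0,0,0,0,0,0,0,0,0,0,0],
  jaw=[1,1,1,1,1,1,1,1,1,1,1,1,1,1,1,1,1,1],
)

```text
t: 2.55
eef_pos: [464.4, 2.5, 126.7]
tcp_rot: [-0.243, 1.57, -0.499]
ft_force: [-0.3, -0.8, -0.4]
opening: 0.002
```

Run:
```python
from h import *
s=env.state(); T=R.from_euler("xyz",s["tcp_rot"]).as_matrix(); print(s["eef_pos"],T.round(3))
w=env.read_camera("wrist"); H=np.array(w["hand_eye"])
cv2.imwrite("pics/w1.png",w["frame"][:,:,::-1])
def wp(p):
    t=T.T@(np.array(p)-s["eef_pos"]); c=np.linalg.inv(H)@np.r_[t,1]; return (w["fx"]*c[0]/c[2]+w["cx"],w["fy"]*c[1]/c[2]+w["cy"])
print("dish pred",wp([463.2,.4,72]),"tcp",wp(s["eef_pos"]))
a=cam("side"); cv2.imwrite("pics/s1.png",cv2.resize(a["frame"][165:295,200:390,::-1],None,fx=4,fy=4))
```

```text
[464.43758047   2.50762258 126.7213814 ] [[ 0.001  0.254  0.967]
 [-0.     0.967 -0.254]
 [-1.    -0.     0.001]]
dish pred (np.float64(277.2847832006556), np.float64(214.14095737711565)) tcp (np.float64(280.1930432170776), np.float64(238.2340520565972))
```

View pics/w1.png

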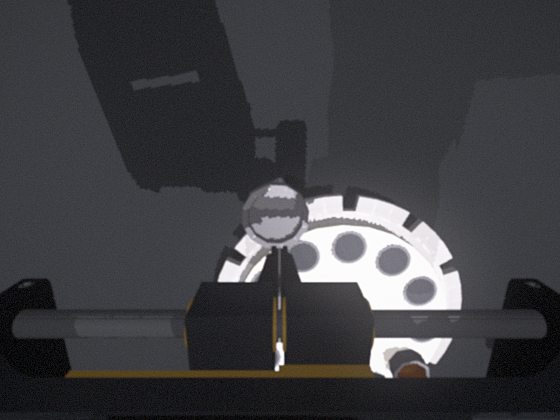

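View pics/s1.png

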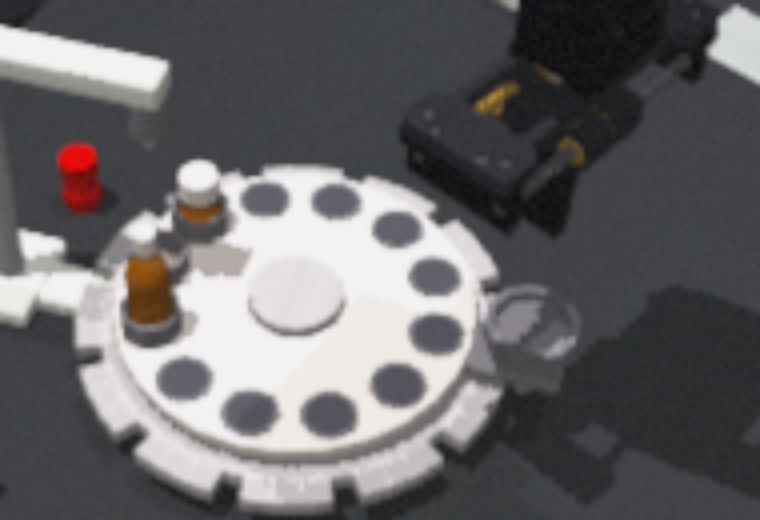

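The wrist picture shows the dish at (275,213), within about 2 px of the predicted (277,214), so the position holds. Now I'll descend and press.

apply_moves(
  offset=[
    [-0.05,-0.1,-0.8],
    [-0.05,-0.1,-1.6],
    [-0.05,-0.1,-1.9],
    [-0.05,-0.1,-2.1],
    [-0.05,-0.1,-2.3],
    [-0.05,-0.1,-2.4],
    [-0.05,-0.1,-2.5],
    [-0.05,-0.1,-2.6],
    [-0.05,-0.1,-2.68],
    [-0.05,-0.1,-2.68],
    [-0.05,-0.1,-2.68],
  ],
  yaw=[0,0,0,0,0,0,0,0,0,0,0],
  jaw=[1,1,1,1,1,1,1,1,1,1,1],
)

```text
t: 4.03
eef_pos: [463.4, -0.3, 59.9]
tcp_rot: [-0.043, 1.569, -0.3]
ft_force: [0.9, 0.4, 0.4]
opening: 0.002
```

Run:
```python
from h import *
s=env.state(); print(s["eef_pos"],s["ft_force"],s["moment"],s["tau"])
w=env.read_camera("wrist"); cv2.imwrite("pics/w2.png",w["frame"][:,:,::-1])
a=cam("side"); cv2.imwrite("pics/s2.png",cv2.resize(a["frame"][165:295,200:390,::-1],None,fx=4,fy=4,interpolation=cv2.INTER_CUBIC))
s=env.state(); print(s["eef_pos"],s["ft_force"],s["t"])
```

```text
[ 4.63437696e+02 -3.43837361e-01  5.98863620e+01] [0.93469794 0.42455151 0.41888462] [ 0.0040591  -0.01418467  0.02545801] [-4.62701530e-03 -4.74574828e+01 -1.54974765e+01 -1.61064015e-02
  7.93600897e-02 -2.61788483e-05]
[ 4.63442306e+02 -3.60102630e-01  5.99043643e+01] [-0.36266386  0.17150448 -0.42240414] 4.125
```

View pics/w2.png

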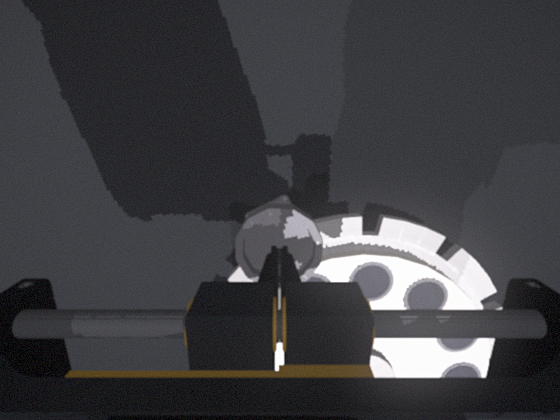

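View pics/s2.png

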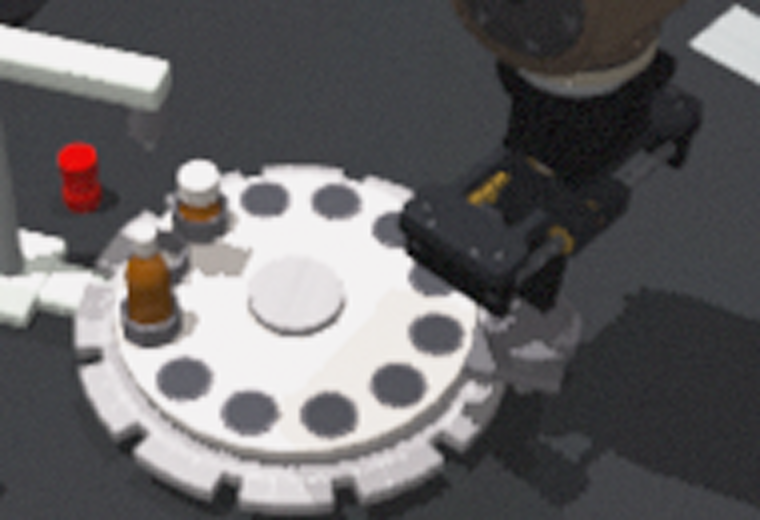

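Run:
```python
from h import *
a=cam("side"); s=env.state(); p=s["eef_pos"]
for z in (60,72,80,100): 
    q=proj(a,[p[0],p[1],z]); print(z,q,(q-[200,165])*4)
f=a["frame"][205:285,305:370,::-1].copy(); cv2.imwrite("pics/s3.png",cv2.resize(f,None,fx=8,fy=7.4,interpolation=cv2.INTER_CUBIC))
```

```text
60 [332.08153947 250.55341385] [528.32615789 342.21365541]
72 [332.57449609 247.3330831 ] [530.29798437 329.33233241]
80 [332.90760801 245.15696762] [531.63043202 320.62787047]
100 [333.75647964 239.61155588] [535.02591856 298.44622353]
```

View pics/s3.png

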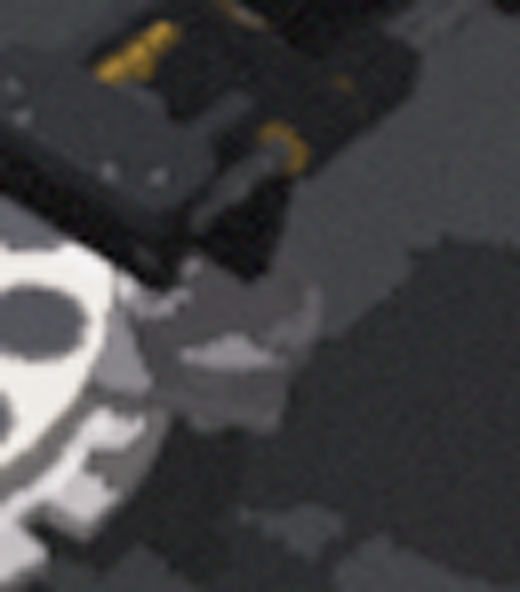

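The force is near zero at z = 59.9, and in the side view the fingertip sits at about (336,242), higher than the reported TCP would project (332,250). So it isn't touching yet. I'll probe downward in small steps and watch the force.

apply_moves(
  offset=[
    [0,0,-0.1],
    [0,0,-0.2],
    [0,0,-0.3],
    [0,0,-0.3],
  ],
  yaw=[0,0,0,0],
  jaw=[1,1,1,1],
)

```text
t: 4.68
eef_pos: [463.3, -0.3, 52.2]
tcp_rot: [-0.135, 1.57, -0.392]
ft_force: [-0.1, 0.3, -0.7]
opening: 0.005
```

apply_moves(
  offset=[
    [0,0,-0.1],
    [0,0,-0.2],
    [0,0,-0.2],
  ],
  yaw=[0,0,0],
  jaw=[1,1,1],
)

```text
t: 5.05
eef_pos: [463.2, -0.3, 47.0]
tcp_rot: [-0.226, 1.57, -0.484]
ft_force: [0.9, 0.7, 0.1]
opening: 0.004
```

Run:
```python
from h import *
s=env.state(); print(s["eef_pos"],s["ft_force"],s["joints"])
a=cam("side")
f=a["frame"][205:285,305:370,::-1].copy(); cv2.imwrite("pics/s4.png",cv2.resize(f,None,fx=8,fy=7.4,interpolation=cv2.INTER_CUBIC))
b=cam("top")
f=b["frame"][230:310,220:310,::-1].copy(); cv2.imwrite("pics/t4.png",cv2.resize(f,None,fx=7,fy=7,interpolation=cv2.INTER_CUBIC))
w=env.read_camera("wrist"); cv2.imwrite("pics/w4.png",w["frame"][:,:,::-1]); print(w["hand_eye"])
```

```text
[ 4.63204096e+02 -3.32118456e-01  4.69737795e+01] [0.94831504 0.74603425 0.06504254] [-1.43285791e-01  4.64027740e-01  2.07991807e+00 -4.87240824e-04
  5.96873290e-01 -1.45663797e+00]
[[ 8.93969010e-05 -2.95732620e-01  9.55270752e-01 -2.09185717e+02]
 [ 9.99999956e-01 -2.45243378e-04 -1.69505204e-04 -7.93729949e-01]
 [ 2.84402045e-04  9.55270724e-01  2.95732585e-01 -8.33429039e+01]
 [ 0.00000000e+00  0.00000000e+00  0.00000000e+00  1.00000000e+00]]
```

View pics/s4.png

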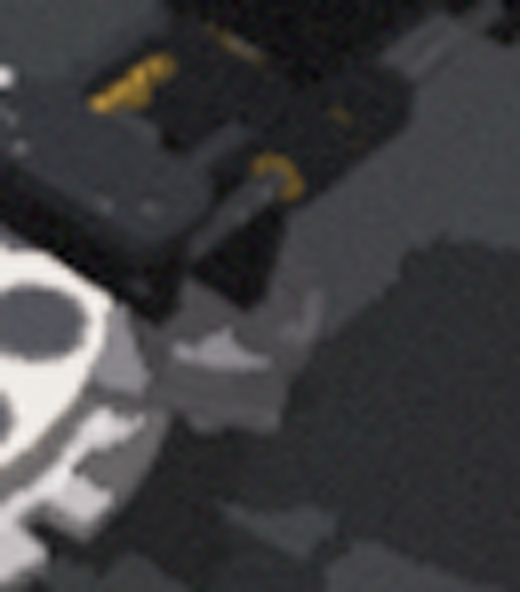

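View pics/w4.png

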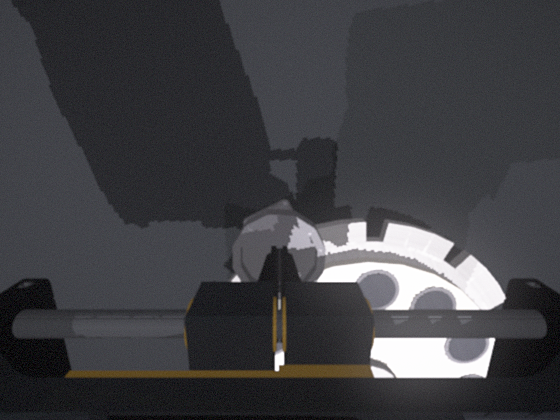

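View pics/t4.png

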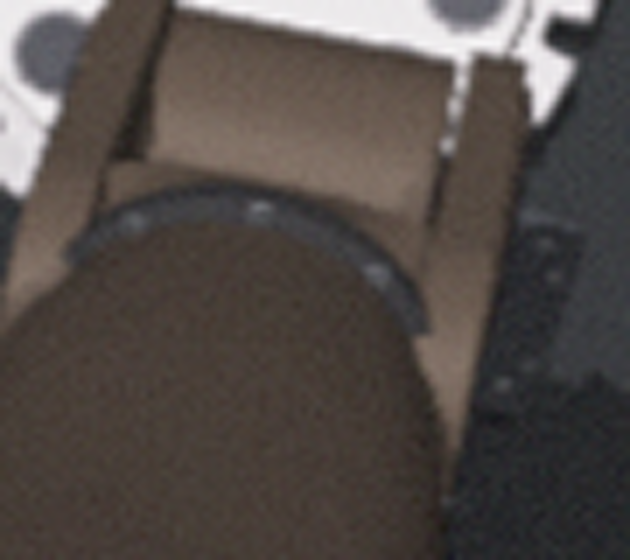

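Run:
```python
from h import *
a=cam("side"); p=env.state()["eef_pos"]
for c in ((-6.6,14.1),(-12.8,-9.1),(12.8,9.1)):
  for z in (47,60,72,80): print(c,z,proj(a,[p[0]+c[0],p[1]+c[1],z]).round(1))
# dish rim outline at z=80 / floor 72 predicted
for z,r in((80,28),(80,23),(72,23)):
  for k in range(0,360,90): print(z,r,k,proj(a,[463.2+r*np.cos(np.radians(k)),.4+r*np.sin(np.radians(k)),z]).round(1))
```

```text
(-6.6, 14.1) 47 [331.7 259.1]
(-6.6, 14.1) 60 [332.2 255.6]
(-6.6, 14.1) 72 [332.7 252.4]
(-6.6, 14.1) 80 [333.  250.3]
(-12.8, -9.1) 47 [337.9 253.5]
(-12.8, -9.1) 60 [338.5 250.1]
(-12.8, -9.1) 72 [339.1 246.8]
(-12.8, -9.1) 80 [339.4 244.7]
(12.8, 9.1) 47 [325.2 254.5]
(12.8, 9.1) 60 [325.7 251.1]
(12.8, 9.1) 72 [326.1 247.8]
(12.8, 9.1) 80 [326.4 245.7]
80 28 0 [322.2 240.9]
80 28 90 [327.9 253.4]
80 28 180 [343.8 250. ]
80 28 270 [337.6 237.7]
80 23 0 [324.1 241.7]
80 23 90 [328.8 252. ]
80 23 180 [341.8 249.2]
80 23 270 [336.8 239. ]
72 23 0 [323.8 243.9]
72 23 90 [328.5 254.2]
72 23 180 [341.4 251.3]
72 23 270 [336.5 241.2]
```

The geometry puts the real tip at roughly z ≈ 72–80, just above the floor. I'll keep probing.

apply_moves(
  offset=[
    [0,0,-0.1],
    [0,0,-0.2],
    [0,0,-0.2],
  ],
  yaw=[0,0,0],
  jaw=[1,1,1],
)

```text
t: 5.62
eef_pos: [463.2, -0.3, 42.0]
tcp_rot: [-0.233, 1.57, -0.49]
ft_force: [0.5, -0.3, 0.6]
opening: 0.003
```

Run:
```python
from h import *
a=cam("side"); s=env.state(); print(s["ft_force"])
f=a["frame"][205:285,305:370,::-1].copy(); cv2.imwrite("pics/s5.png",cv2.resize(f,None,fx=8,fy=7.4,interpolation=cv2.INTER_CUBIC))
T=R.from_euler("xyz",s["tcp_rot"]).as_matrix()
w=env.read_camera("wrist");H=np.array(w["hand_eye"]);f=w["frame"][190:310,200:360,::-1]; cv2.imwrite("pics/w5.png",cv2.convertScaleAbs(cv2.resize(f,None,fx=5,fy=5,interpolation=cv2.INTER_CUBIC),alpha=1.8))
for d in (0,10,20,30):
  for y in (-12,0,12):
    c=np.linalg.inv(H)@np.array([-d,y,0,1]); print(d,y,(w["fx"]*c[0]/c[2]+w["cx"]).round(1),(w["fy"]*c[1]/c[2]+w["cy"]).round(1))
```

```text
[0.83230835 0.0460755  0.38308797]
0 -12 263.2 238.2
0 0 280.2 238.2
0 12 297.2 238.2
10 -12 262.5 243.7
10 0 280.2 243.7
10 12 298.0 243.7
20 -12 261.7 249.7
20 0 280.3 249.7
20 12 298.9 249.7
30 -12 260.9 256.3
30 0 280.4 256.3
30 12 299.8 256.3
```

View pics/s5.png

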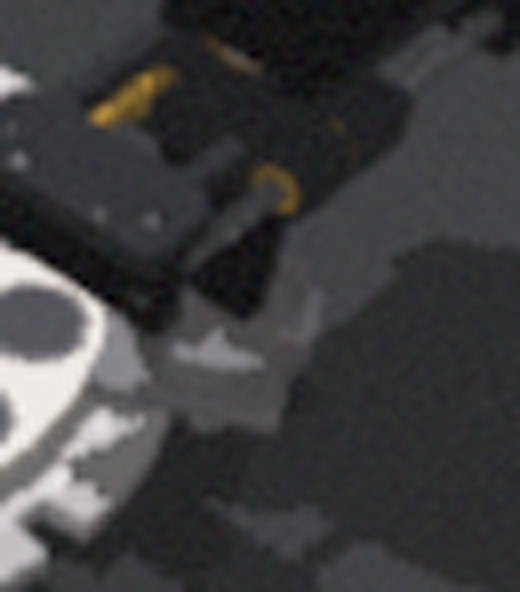

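View pics/w5.png

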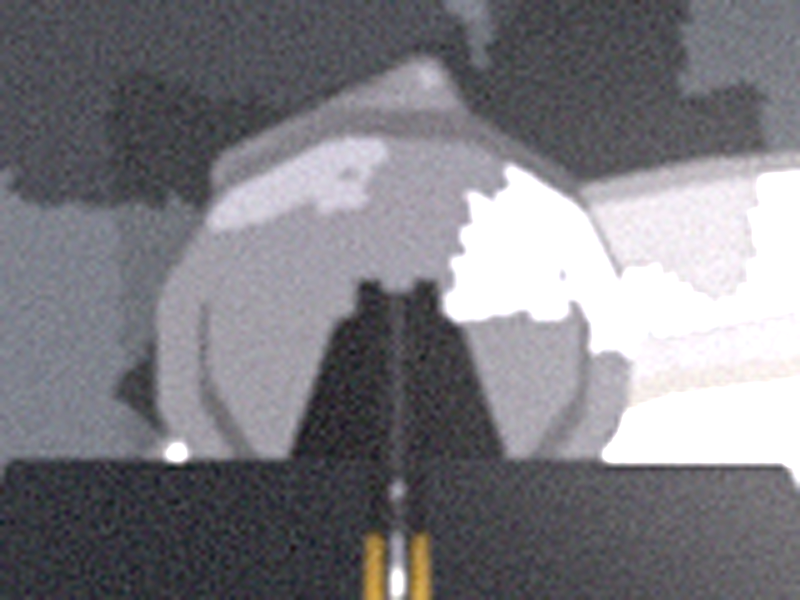

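Still no contact. The wrist view shows the narrow tip at about (280,246) inside the dish, which fits a tip shorter than the nominal TCP. I'll go further down.

apply_moves(
  offset=[
    [0,0,-0.1],
    [0,0,-0.2],
    [0,0,-0.2],
  ],
  yaw=[0,0,0],
  jaw=[1,1,1],
)

```text
t: 6.1
eef_pos: [463.2, -0.3, 36.9]
tcp_rot: [-0.3, 1.57, -0.557]
ft_force: [-0.0, -0.5, -0.9]
opening: 0.004
```

Run:
```python
from h import *
a=cam("side"); s=env.state(); print(s["ft_force"],s["eef_pos"])
f=a["frame"][205:285,305:370,::-1].copy(); cv2.imwrite("pics/s6.png",cv2.convertScaleAbs(cv2.resize(f,None,fx=8,fy=7.4,interpolation=cv2.INTER_CUBIC),alpha=1.6))
f=cv2.imread("pics/s3.png"); cv2.imwrite("pics/s3b.png",cv2.convertScaleAbs(f,alpha=1.6))
w=env.read_camera("wrist");f=w["frame"][190:310,200:360,::-1]; cv2.imwrite("pics/w6.png",cv2.convertScaleAbs(cv2.resize(f,None,fx=5,fy=5,interpolation=cv2.INTER_CUBIC),alpha=1.8))
```

```text
[ 0.72780906 -0.4729112   0.12006241] [ 4.63254511e+02 -3.43420023e-01  3.70321003e+01]
```

View pics/s6.png

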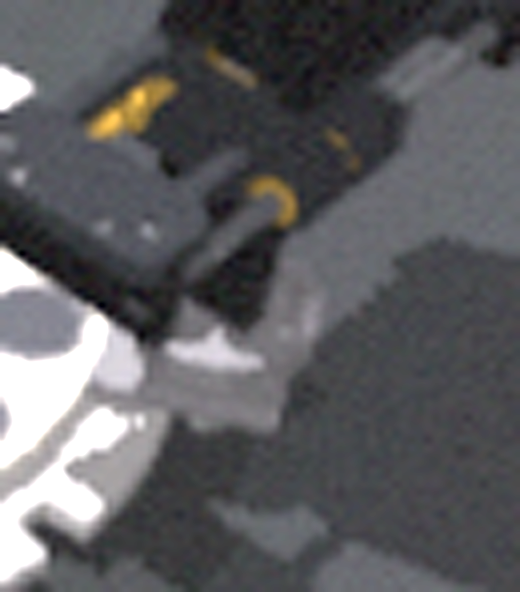

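View pics/s3b.png

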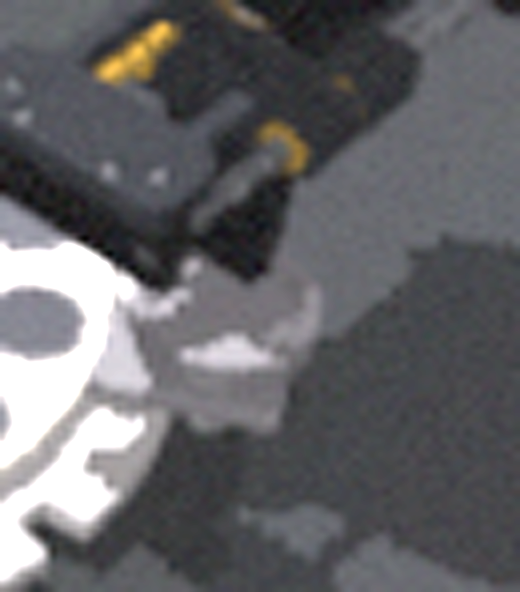

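View pics/w6.png

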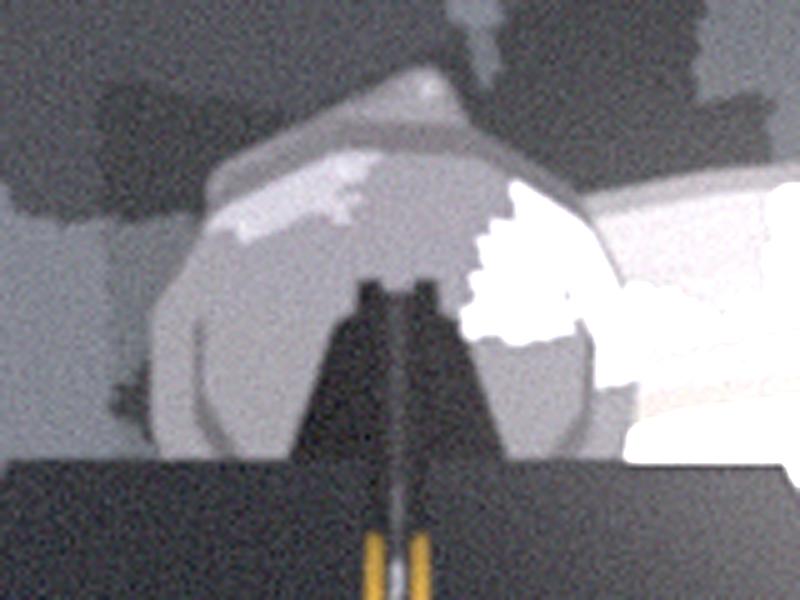

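The dish hasn't moved yet. The finger's bottom edge, side px (327.5,245.5)–(335.6,250.3), triangulates to z ≈ 75, about 3–4 mm above the floor. So the tips are about 38 mm behind the reported TCP. I'll continue.

apply_moves(
  offset=[
    [0,0,-0.1],
    [0,0,-0.2],
    [0,0,-0.2],
  ],
  yaw=[0,0,0],
  jaw=[1,1,1],
)

```text
t: 6.58
eef_pos: [463.4, -0.3, 32.0]
tcp_rot: [-0.13, 1.57, -0.387]
ft_force: [-0.3, -0.3, 4.2]
opening: 0.002
```

Contact: 4.2 N at z = 32, so the floor is at about 34 and the bottom stop about 21. Pressing on.

apply_moves(
  offset=[
    [0,0,-0.1],
    [0,0,-0.2],
    [0,0,-0.3],
    [0,0,-0.4],
    [0,0,-0.4],
    [0,0,-0.4],
  ],
  yaw=[0,0,0,0,0,0],
  jaw=[1,1,1,1,1,1],
)

```text
t: 7.32
eef_pos: [463.4, -0.4, 22.0]
tcp_rot: [-0.127, 1.57, -0.384]
ft_force: [-1.2, -0.6, 6.6]
opening: 0.003
```

apply_moves(
  offset=[
    [0,0,-0.08],
    [0,0,-0.12],
    [0,0,-0.12],
  ],
  yaw=[0,0,0],
  jaw=[1,1,1],
)

```text
t: 7.7
eef_pos: [463.6, -0.5, 20.3]
tcp_rot: [-0.071, 1.568, -0.328]
ft_force: [-6.8, -0.3, 30.6]
opening: 0.005
```

Run:
```python
from h import *
F=[]
for i in range(3): s=env.state(); F.append(s["ft_force"]); env.read_camera("top")
print(np.mean(F,0),np.array(F)[:,2],s["eef_pos"])
```

```text
[-6.63057465 -0.73926532 30.44979973] [30.59524548 30.00526264 30.74889108] [463.57302744  -0.46779801  20.3433694 ]
```

The bottom stop is reached: 30 N at z = 20.3, so the stop is at about 21. I'll ease off slightly, stay pressed, and push the first part of the arc toward +y, with the yaw following.

apply_moves(
  offset=[
    [0,0,0.03],
    [0,0,0.05],
    [-0.02,0.12,0.05],
    [-0.05,0.25,0.05],
    [-0.07,0.38,0.05],
    [-0.09,0.5,0.05],
    [-0.1,0.63,0.05],
    [-0.12,0.76,0.05],
    [-0.13,0.89,0.05],
    [-0.14,1.02,0.05],
    [-0.14,1.02,0.05],
  ],
  yaw=[0,0,-0.2,-0.4,-0.6,-0.8,-1.0,-1.25,-1.45,-1.65,-1.65],
  jaw=[1,1,1,1,1,1,1,1,1,1,1],
)

```text
t: 9.22
eef_pos: [460.1, 25.2, 21.6]
tcp_rot: [-0.022, 1.568, -0.451]
ft_force: [-0.7, 1.0, 5.5]
opening: 0.004
```

```bash
cat > look.py <<'E'
import sys
from m import *
tag=sys.argv[1]
s=env.state(); print(s["t"],s["eef_pos"].round(2),s["ft_force"].round(2))
C=np.array([606.9,31.7])
a=cam("side"); f=a["frame"][165:295,200:390,::-1]; cv2.imwrite(f"pics/s_{tag}.png",cv2.resize(f,None,fx=4,fy=4,interpolation=cv2.INTER_CUBIC))
for n,c,roi in(("side",a,(215,200,345,290)),("top",cam("top"),(203,165,308,272))):
    A=[]
    for ce,st in sockets(c,roi,60,125)[1]:
        p=plane(c,*ce,48)[:2]-C
        if abs(np.hypot(*p)-90)<2 and 55<st[4]<105: A.append(np.degrees(np.arctan2(p[1],p[0])))
    A=np.array(A); r=(A-12.4+15)%30-15; print(n,"angles",A.round(1),"mod30 rel",r.round(2),"med",np.median(r).round(2))
E
python3 look.py a
```

```text
9.225 [460.11  25.22  21.64] [-0.7   0.96  5.5 ]
side angles [ -57.   -87.2 -116.5   61.5   92.1  122.5] mod30 rel [ -9.41  -9.6   -8.93 -10.95 -10.34  -9.94] med -9.77
top angles [  62.3  -57.5   92.4  -87.4 -117.6] mod30 rel [-10.1   -9.86 -10.04  -9.79 -10.05] med -10.04
```

View pics/s_a.png

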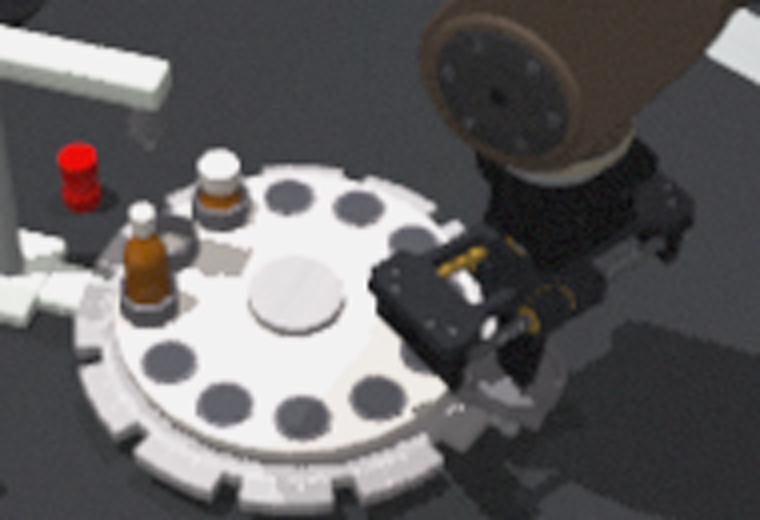

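The table has turned −10° in step with the finger, clockwise as required. The tall vial has moved toward the nozzle, side crop (145,260). I'll continue for the remaining 20°.

apply_moves(
  offset=[
    [0,0.13,-0.01],
    [-0.01,0.26,-0.01],
    [0,0.38,-0.01],
    [0,0.51,-0.01],
    [0.01,0.64,-0.01],
    [0.02,0.77,-0.01],
    [0.03,0.9,-0.01],
    [0.04,1.02,-0.01],
    [0.06,1.15,-0.01],
    [0.08,1.28,-0.01],
    [0.1,1.41,-0.01],
    [0.13,1.53,-0.01],
    [0.16,1.66,-0.01],
    [0.2,1.78,-0.01],
    [0.23,1.9,-0.01],
    [0.27,2.02,-0.01],
    [0.27,2.02,-0.01],
  ],
  yaw=[-0.2,-0.4,-0.6,-0.85,-1.05,-1.25,-1.45,-1.65,-1.9,-2.1,-2.3,-2.5,-2.7,-2.9,-3.1,-3.3,-3.3],
  jaw=[1,1,1,1,1,1,1,1,1,1,1,1,1,1,1,1,1],
)

```text
t: 11.45
eef_pos: [466.9, 75.8, 21.4]
tcp_rot: [0.058, 1.568, -0.718]
ft_force: [-0.4, 1.2, 7.1]
opening: 0.006
```

```bash
python3 look.py b
```

```text
11.45 [466.94  75.84  21.43] [-0.38  1.22  7.07]
side angles [ -77.2 -107.4   41.7   71.8  131.5  102. ] mod30 rel [ 0.4   0.23 -0.72 -0.57 -0.93 -0.35] med -0.46
top angles [  42.6   72.2  -77.4 -107.6 -138.1 -167.2] mod30 rel [ 0.15 -0.21  0.2  -0.02 -0.52  0.38] med 0.07
```

View pics/s_b.png

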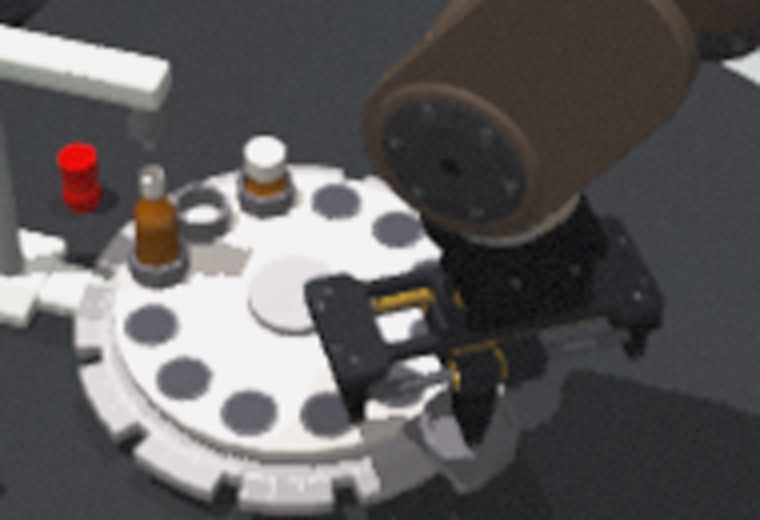

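The table is at −30° (0.07° from the hole in the top view, −0.46° in the side view; the play is ±1.1°). The tall vial is under the nozzle. I'll lift partway: force still on the tip there means the plunger is rising into the hole.

apply_moves(
  offset=[
    [0,0,0.06],
    [0,0,0.12],
    [0,0,0.18],
    [0,0,0.24],
    [0,0,0.3],
    [0,0,0.3],
  ],
  yaw=[0,0,0,0,0,0],
  jaw=[1,1,1,1,1,1],
)

```text
t: 12.3
eef_pos: [466.9, 75.8, 29.0]
tcp_rot: [0.09, 1.568, -0.685]
ft_force: [-0.3, -0.0, 4.3]
opening: 0.002
```

It still reads 4.3 N about 8 mm above the stop, so the plunger has entered the hole. I'll lift straight out, slowly at first, then move away.

apply_moves(
  offset=[
    [0,0,0.1],
    [0,0,0.2],
    [0,0,0.3],
    [0,0,0.5],
    [0,0,0.8],
    [0,0,1.4],
    [0,0,2.2],
    [0,0,3.2],
    [0,0,4.2],
    [0,0,5.0],
    [-1,2,5.5],
    [-2,4,6],
    [-3,6,6],
    [-4,8,6],
    [-4.5,9,6],
    [-4.5,9,6],
    [-4.5,9,6],
  ],
  yaw=[0,0,0,0,0,0,0,0,0,0,0,0,0,0,0,0,0],
  jaw=[1,1,1,1,1,1,1,1,1,1,1,1,1,1,1,1,1],
)

```text
t: 14.42
eef_pos: [354.6, 300.3, 179.1]
tcp_rot: [0.075, 1.568, -0.7]
ft_force: [-0.1, -0.8, -0.5]
opening: 0.005
```

```bash
python3 look.py c
python3 - <<'E'
from h import *
b=cam("top"); cv2.imwrite("pics/t_c.png",cv2.resize(b["frame"][110:300,150:330,::-1],None,fx=3.1,fy=3.1,interpolation=cv2.INTER_CUBIC))
a=cam("side")
# predicted dish rim for up (z=80) and down (67), hole pose
for z in (80,67):
  P=[[466.9+28*np.cos(t),76.3+28*np.sin(t),z] for t in np.linspace(0,6.28,60)]
  Q=np.array([proj(a,p) for p in P]); print(z,"side bbox",Q.min(0).round(1),Q.max(0).round(1),((Q-[200,165])*4).min(0).round(),((Q-[200,165])*4).max(0).round())
E
```

```text
14.425 [354.57 300.31 179.15] [-0.1  -0.75 -0.45]
side angles [ -77.3 -107.    41.8   71.7  162.5  101.9  132.2] mod30 rel [ 0.27  0.6  -0.62 -0.74  0.12 -0.52 -0.22] med -0.22
top angles [  42.6   72.3  -77.2  102.  -107.6  131.8 -138.   161.7 -168.2] mod30 rel [ 0.16 -0.1   0.38 -0.42 -0.02 -0.6  -0.42 -0.74 -0.58] med -0.42
80 side bbox [305.2 257.4] [330.  277.4] [421. 370.] [520. 449.]
67 side bbox [304.9 260.9] [329.4 280.8] [420. 384.] [518. 463.]
```

View pics/s_c.png

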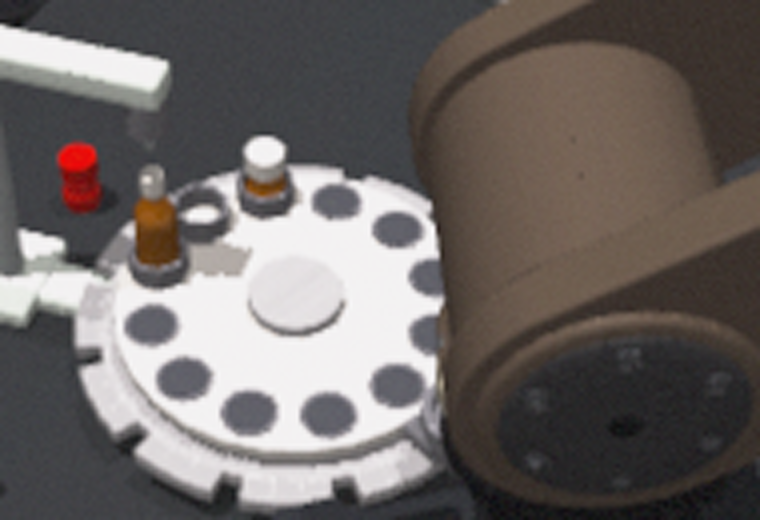

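View pics/t_c.png

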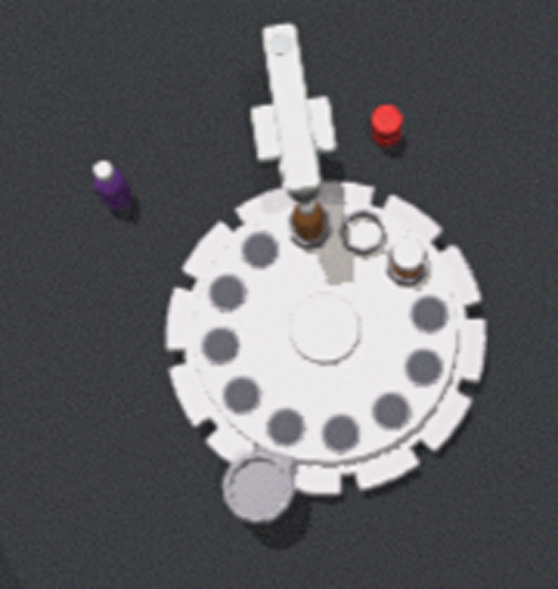

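In the top view the tall vial is under the nozzle at (308,220) and the dish has moved to (260,487). The arm hides the dish in the side view, so I'll move it back to where it started and check that the plunger is fully up.

apply_moves(
  offset=[
    [-1,2,0],
    [-2,4,0],
    [-4,6,0],
    [-5,8,0],
    [-6,10,0],
    [-7.8,12,0],
    [-7.8,12,0],
    [-7.8,12,0],
    [-7.8,12,0],
  ],
  yaw=[0,0,0,0,0,0,0,0,0],
  jaw=[1,1,1,1,1,1,1,1,1],
)

```text
t: 15.75
eef_pos: [161.1, 599.1, 179.2]
tcp_rot: [0.025, 1.568, -0.753]
ft_force: [-0.0, -0.2, 0.0]
opening: 0.006
```

```bash
python3 look.py d
```

```text
15.75 [161.1  599.14 179.15] [-0.05 -0.15  0.02]
side angles [ -77.3 -107.1 -137.1   41.7 -166.9   71.6  162.5  101.9  132.2] mod30 rel [ 0.27  0.48  0.55 -0.72  0.73 -0.82  0.05 -0.5  -0.22] med 0.05
top angles [  42.6   72.3  -77.5  102.  -107.5  131.8 -138.2  161.6 -168.1] mod30 rel [ 0.16 -0.1   0.15 -0.44  0.08 -0.58 -0.6  -0.84 -0.52] med -0.44
```

View pics/s_d.png

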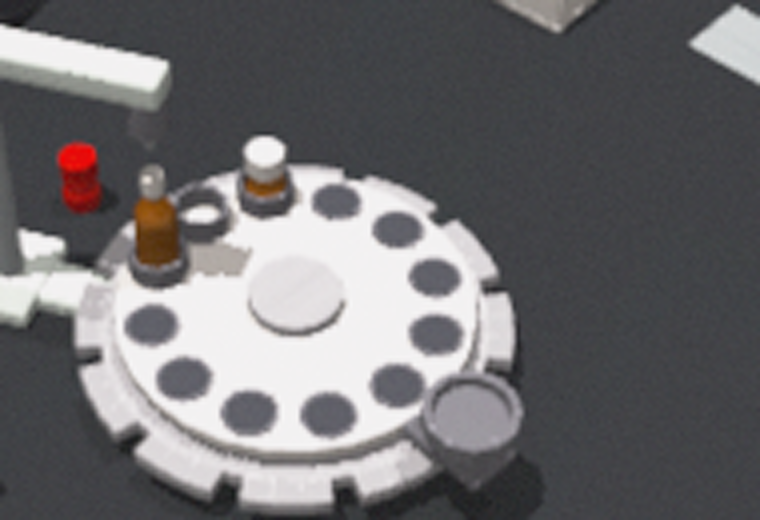

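The rim's bounding box in the side crop is about x 422–521 with its top at y 372. The prediction is 370 with the plunger up and 384 with it down, so it's fully up. Both vials are standing in their collars. Handing in.

```bash
python3 -c "
from cell import env
print(env.job_done())"
```

```text
the job is handed in; nothing more can be done
None
```

The tall vial is now under the nozzle and the table is locked there. With the jaws shut, I pressed the plunger to its stop with a fingertip. Keeping it down, I pushed the turntable 30° clockwise, let the plunger spring back up, and took the hand back to about where it started. I handed the job in after about 16 s of the 35 s allowed.

**Last checks:**
- **Table angle:** it is within about 0.5° of the hole, with 0.05° in the side view and −0.44° in the top view. The play is about ±1.1°.
- **Plunger:** the dish rim shows at the fully-up height in the side view. The force while lifting (4.3 N part-way) also showed it rising into the hole.
- **Vials and arm:** both vials are upright in their collars, and the force on the tool is about 0. The purple and red look-alikes look undisturbed in the last pictures; I didn't recheck the beaker, bottle, tray and spatula, but the arm felt no contact away from the dish.

**Disagreement:** the shut fingertips were about 38 mm shorter than the reported TCP. I found the dish floor by force, at a reported z of about 34 mm instead of 72 mm. Finding the stop briefly pressed the plunger with about 30 N, below the 40 N limit on the gripper body.

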